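# Move a board between push-push test docks

## Task

Three identical test docks with push-push trays stand on the bench: press a tray right in and let go, and a caught one springs out, while one that is out gets caught. Move the board with the single tall block from its dock into the empty dock, whose tray stands out, set down flat in the pocket of the tray, not dropped. Finish with both of these trays pushed in and caught, as the third dock is and must stay throughout, and nothing else on the bench disturbed.

Things in the scene. Friction and masses are not known exactly. Their poses are not given: they have to be found in the camera images.
- dock_a: The dock whose tray holds the board with the single tall block. One of three identical cream housings, 128 long (x) x 112 wide (y) x 58 mm high, fixed to the bench, with a roof of four steel bars and an open front that faces the robot. Origin on the bench, 60 mm behind the housing's front edge, on its mid line; x points from front to back (the way the tray is pressed in).
- dock_b: The empty dock. One of three identical cream housings, 128 long (x) x 112 wide (y) x 58 mm high, fixed to the bench, with a roof of four steel bars and an open front that faces the robot. Origin on the bench, 60 mm behind the housing's front edge, on its mid line; x points from front to back (the way the tray is pressed in).
- dock_c: The dock whose tray holds the other board (low parts only). One of three identical cream housings, 128 long (x) x 112 wide (y) x 58 mm high, fixed to the bench, with a roof of four steel bars and an open front that faces the robot. Origin on the bench, 60 mm behind the housing's front edge, on its mid line; x points from front to back (the way the tray is pressed in).
- tray_a (a joint): Slide of the tray in the dock of the tall-block board, m: 0 = caught, 0.080 = out towards the robot, -0.0085 = at the stop. Press the plate to the stop and let go: a caught tray springs out (in under 1 s), one that was out gets caught. Pressing short of -0.007 may change nothing. Resists with 3 N, 5 N at 0.12 m/s; press the last 10 mm slowly. Caught at the start.
- tray_a_front (a point): Centre of the outer face of the black front plate of the tray in the dock of the tall-block board (moves with the tray). The plate is 92 wide x 34 high x 6 mm thick, its face 25 mm above the bench at this point, upper edge at 42 mm; press here, along +x of the dock. Axes as the dock's.
- tray_a_pocket (a point): Centre of the pocket floor of the tray in the dock of the tall-block board (moves with the tray), 16 mm above the bench, 44 mm behind the front plate's face; axes as the dock's. Pocket 68 (x) x 74 (y) mm inside, rim 4 mm high. Tray caught: it is under the bars; tray out: 52 mm ahead of the housing's front edge, open above.
- tray_b (a joint): Slide of the tray in the empty dock, m: 0 = caught, 0.080 = out towards the robot, -0.0085 = at the stop. Press the plate to the stop and let go: a caught tray springs out (in under 1 s), one that was out gets caught. Pressing short of -0.007 may change nothing. Resists with 3 N, 5 N at 0.12 m/s; press the last 10 mm slowly. Out at the start.
- tray_b_front (a point): Centre of the outer face of the black front plate of the tray in the empty dock (moves with the tray). The plate is 92 wide x 34 high x 6 mm thick, its face 25 mm above the bench at this point, upper edge at 42 mm; press here, along +x of the dock. Axes as the dock's.
- tray_b_pocket (a point): Centre of the pocket floor of the tray in the empty dock (moves with the tray), 16 mm above the bench, 44 mm behind the front plate's face; axes as the dock's. Pocket 68 (x) x 74 (y) mm inside, rim 4 mm high. Tray caught: it is under the bars; tray out: 52 mm ahead of the housing's front edge, open above.
- tray_c (a joint): Slide of the tray in the third dock, m: 0 = caught, 0.080 = out towards the robot, -0.0085 = at the stop. Press the plate to the stop and let go: a caught tray springs out (in under 1 s), one that was out gets caught. Pressing short of -0.007 may change nothing. Resists with 3 N, 5 N at 0.12 m/s; press the last 10 mm slowly. Caught at the start; leave it.
- tray_c_front (a point): Centre of the outer face of the black front plate of the tray in the third dock (moves with the tray). The plate is 92 wide x 34 high x 6 mm thick, its face 25 mm above the bench at this point, upper edge at 42 mm; press here, along +x of the dock. Axes as the dock's.
- tray_c_pocket (a point): Centre of the pocket floor of the tray in the third dock (moves with the tray), 16 mm above the bench, 44 mm behind the front plate's face; axes as the dock's. Pocket 68 (x) x 74 (y) mm inside, rim 4 mm high. Tray caught: it is under the bars; tray out: 52 mm ahead of the housing's front edge, open above.
- board_a_block (a point): Centre (half-way up) of the single tall black block in the middle of the board to be moved; grip the block here across its y sides. The block is 40 (x) x 26 (y) x 30 mm high. The board is a green circuit board 60 (x) x 66 (y) x 3 mm, 0.07 to 0.14 kg, its underside 18 mm below this point; x and y as the board's long and short block axes, z up.
- board_c_mid (a point): Middle of the other green board, 60 x 66 x 3 mm with two low long connectors 10 mm high and a coin cell; this point is 1.5 mm above its underside, at its centre. Stays in the third dock's tray.
- bottle_mid (a point): Middle of a white bottle, 32 mm across, 105 mm high, standing between docks (bystander).
- spool_mid (a point): Middle of a spool of solder, 38 mm across, 44 mm high, between docks (bystander).
- jar_mid (a point): Middle of an amber glass jar, 40 mm across, 40 mm high, in front of and between docks (bystander).
- driver_grip (a point): Handle of a screwdriver 130 mm long lying on the bench, in front of and between docks (bystander).
- cup_mid (a point): Middle of an open steel cup, 64 mm across, 55 mm high (bystander).
- meter_mid (a point): Middle of a flat grey hand meter 130 x 70 x 32 mm (bystander).
- bin_mid (a point): Middle of a black divided bin 100 x 140 x 45 mm (bystander).
There are look-alikes about, which are no part of the job. What is shaped like the dock_a but blue is not meant.

How it is judged:
By the outcome, as a careful person would: the job done as asked, in the order asked, and still so for the second after the job is handed in, with the robot touching nothing.
It also fails if it takes over 72 s, if anything falls off the work surface, if the arm or the gripper's body presses on something with over 40 N, if the wrist force passes 120 N, or if a joint passes its speed limit or range.

## Robot

A 7-joint arm with a two-finger parallel gripper is mounted at the origin on the work surface. World frame = base frame: x ahead of the robot, y to its left, z up, the work surface at z = 0. Lengths are in m, angles in rad, forces in N, time in s.
With the tool pointing down it reaches from about 0.425 to 0.925 m from the base axis. Payload 6.8 kg.
Tool frame: the origin (TCP) lies midway between the tips of the shut fingers; the grasp point (between the pads) lies 19 mm behind it; z points along the fingers, x is the direction in which the jaws open and shut, and the axes are right-handed (so a half turn about z gives the same grasp; the last joint's range is limited). The gripper opens to 85 mm and grips with 20 to 120 N. Pads are 22 mm wide; open, the fingers measure 114 mm over their backs; the gripper's body (76 mm by 85 mm) begins 54 mm behind the grasp point. The pads swing forward as they close: fully open they stand 13 mm farther back than shut.
Start: joints at [1.066, 0.477, 0.022, 1.555, -0.011, 1.109, -0.083], TCP at [0.261, -0.623, 0.231] pointing down, gripper open.
Joint ranges: [-2.96, 2.96], [-0.34, 2.1], [-1.41, 1.46], [0.24, 2.44], [-1.37, 4.51], [0.17, 1.92], [-2.96, 2.96]. Speed limits (rad/s): [2.39, 2.39, 3.14, 3.14, 3.14, 3.14, 3.14].

## Interface

Orientations are given as a rotation vector (axis times angle).
In Python, from bench import r gives the robot as it stands. The module is installed in compiled form; this text tells all that it offers.
- The arm moves only by the shell command python3 -m pendant 'ROWS' [OPENING] [FORCE]. ROWS is text: rows parted by semicolons, each of 4 numbers parted by spaces: the shift along the tool's x, y, z in cm, then the turn about the tool's z in degrees. A call has 1 to 8 rows; each row shifts and turns the pose as measured when the row begins, along the tool's axes as they then stand; what a row does not reach is not made up. A row lasts 1/12 s, in which the tool goes at most 41.7 mm and 7.16 degrees, less where a joint would pass 70% of its speed; a pose out of reach is approached as far as the arm can. A call with a gripper value outside its range is refused whole. OPENING is the closure in counts, from 0 (fully open) to 255 (shut), set as the call begins (- or left out, the last holds). The fingers move at their own pace and stop on an object; FORCE is the grip in N (left out, the last holds). Time passes only in rows, so rows that do not move let the fingers close. It gives the time, the measured TCP pose, the force and the opening at its end, in the units of the state.
- r.get_obs(): the state, without advancing time (a new reading comes with each control period).
- r.grab_frame(name): name is "side" or "top" or "wrist"; returns a dict with "color" (420x560x3 uint8, red, green, blue), "fx", "fy", "cx", "cy" (pixels), "R" (3x3) and "t" (3): a world point X has camera coordinates R X + t; the wrist camera has in their place "hand_eye" (4x4, takes a point from camera to tool coordinates, whose origin is the TCP and whose axes are the tool frame's). Camera axes: x right, y down, z forward; pixel columns grow to the right and rows downward; lengths in m; the calibration is good to about 2 mm. A picture is of the moment at which its call begins: read the wrist's pose just before it. There is no depth.
- r.hand_in(): hands the job in, once; it reports no verdict.
The state is a dict: "clock": time; "joints": joint angles; "qvel": joint speeds; "tau": joint torques, N m; "tcp_pos": TCP position; "orientation": TCP orientation; "contact_force": force on the tool from outside, world axes, zero at the start; "moment": the same for the moment, N m; "grip_width": finger opening in m.
Only numpy, scipy, OpenCV 4.12 (cv2) and the standard library are available. Lean on these libraries where they do the work, as an engineer would, in place of code of your own. Each camera call takes 0.05 s, during which the arm holds its last target.

## Working session

There is one attempt and no reset: what is moved stays moved. The work goes in short steps, Python scripts to look and compute and a shell command to move; the robot and the scene stay as the last step left them, time stands still between calls to the robot, and variables do not carry over. Pictures are saved under pics/ and viewed, and the job is handed in when it is done.

```bash
mkdir -p pics; ls
python3 - <<'E'
from bench import r
import cv2
o=r.get_obs()
for k in o: print(k,o[k])
for n in ("top","side","wrist"):
    f=r.grab_frame(n); cv2.imwrite(f"pics/{n}0.png",f["color"][:,:,::-1])
    print(n,{k:f[k] for k in f if k!="color"})
E
```

```text
pics
clock 0.0
joints [ 1.06588587  0.47778135  0.02233572  1.55648789 -0.01151426  1.10928043
 -0.08308669]
qvel [ 1.72136648e-03 -1.30540122e-03 -8.90508797e-05  1.05692254e-03
  5.56212718e-04  2.48934936e-04  1.55389898e-03]
tau [ 1.17456384e-03 -5.96461129e+01  1.60863519e+00 -2.81203026e+01
  1.25305113e-02  9.35228483e-03  3.54382806e-06]
tcp_pos [ 0.26063019 -0.62199666  0.23032282]
orientation [-2.61499046e+00  1.73945595e+00  2.49167729e-03]
contact_force [ 0.22437606  1.07464878 -0.83097999]
moment [ 0.05337912  0.04276754 -0.01676268]
grip_width 0.08542327815371381
top {'fx': 381.58566118964706, 'fy': 381.58566118964706, 'cx': 281.3584032573364, 'cy': 205.97561497770832, 'R': array([[ 0.00619267, -0.99989089,  0.01341107],
       [-0.99629712, -0.0073194 , -0.08566492],
       [ 0.08575374, -0.01283092, -0.99623374]]), 't': array([-0.02487533,  0.54004608,  1.24511487])}
side {'fx': 418.63107569432964, 'fy': 418.63107569432964, 'cx': 278.6877109525168, 'cy': 207.35088554047533, 'R': array([[ 0.99155652, -0.12961401,  0.0039844 ],
       [-0.07552561, -0.60220768, -0.79475895],
       [ 0.10541133,  0.7877475 , -0.60691213]]), 't': array([-0.53833995,  0.09627776,  1.43604456])}
wrist {'fx': 320.279148227629, 'fy': 320.279148227629, 'cx': 277.8736635111795, 'cy': 207.85228143494356, 'hand_eye': array([[ 9.99999295e-01,  1.15106655e-03, -2.90372123e-04,
         4.40647957e-04],
       [-1.00439240e-03,  9.50758857e-01,  3.09929970e-01,
        -7.94726923e-02],
       [ 6.32823888e-04, -3.09929460e-01,  9.50759343e-01,
        -1.43407990e-01],
       [ 0.00000000e+00,  0.00000000e+00,  0.00000000e+00,
         1.00000000e+00]])}
```

View pics/top0.png

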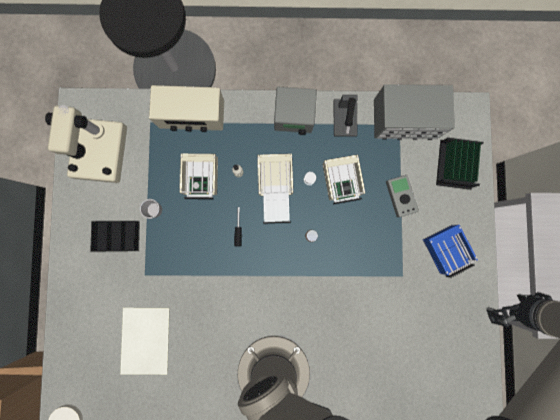

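View pics/side0.png

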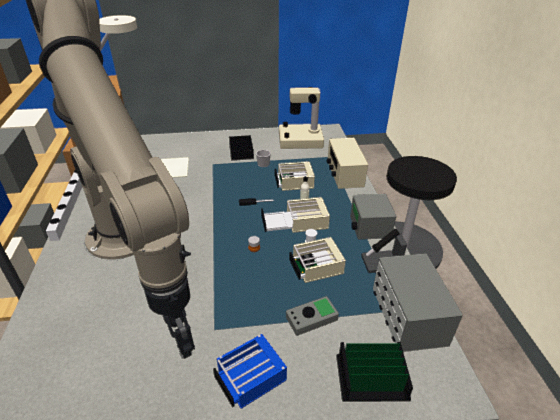

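View pics/wrist0.png

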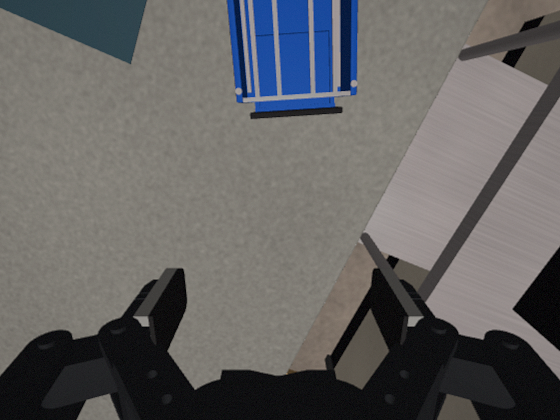

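Run:
```python
import cv2
a=cv2.imread("pics/top0.png")
cv2.imwrite("pics/top0c.png",cv2.resize(a[140:260,165:385],(800,436),interpolation=cv2.INTER_CUBIC))
b=cv2.imread("pics/side0.png")
cv2.imwrite("pics/side0c.png",cv2.resize(b[150:290,230:360],(557,600),interpolation=cv2.INTER_CUBIC))
```

```text
(no output)
```

View pics/top0c.png

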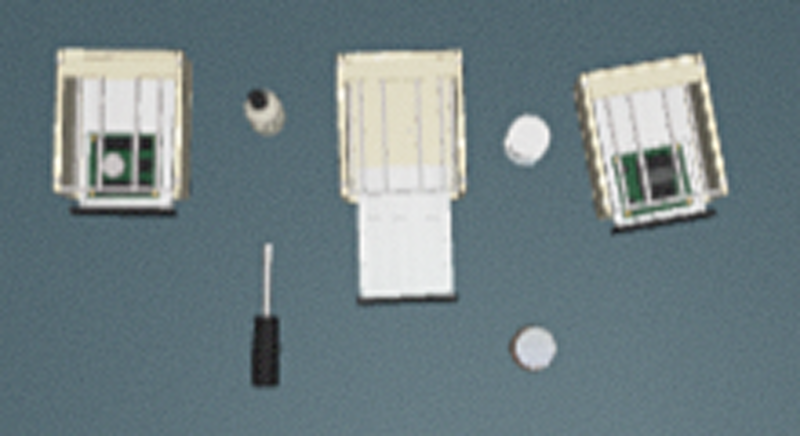

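View pics/side0c.png

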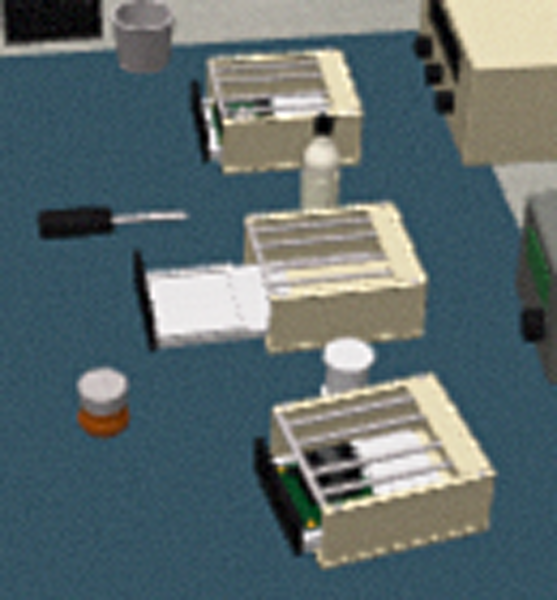

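```bash
cat > h.py <<'E'
import numpy as np, cv2
from scipy.spatial.transform import Rotation as Ro
from bench import r
def cast(f,uv,z,pose=None):
    """pixels -> world points on plane z; pose=(pos,rotvec) for wrist"""
    uv=np.atleast_2d(np.array(uv,float)); d=np.c_[(uv[:,0]-f["cx"])/f["fx"],(uv[:,1]-f["cy"])/f["fy"],np.ones(len(uv))]
    if "R" in f: C=-f["R"].T@f["t"]; D=d@f["R"]
    else:
        H=f["hand_eye"]; Rw=Ro.from_rotvec(pose[1]).as_matrix()
        C=pose[0]+Rw@H[:3,3]; D=d@(Rw@H[:3,:3]).T
    s=(z-C[2])/D[:,2]
    return C+D*s[:,None]
def proj(f,X,pose=None):
    X=np.atleast_2d(np.array(X,float))
    if "R" in f: c=X@f["R"].T+f["t"]
    else:
        H=f["hand_eye"]; Rw=Ro.from_rotvec(pose[1]).as_matrix()
        c=((X-pose[0])@Rw-H[:3,3])@H[:3,:3]
    return np.c_[c[:,0]/c[:,2]*f["fx"]+f["cx"],c[:,1]/c[:,2]*f["fy"]+f["cy"]]
def snap(n,name=None):
    o=r.get_obs(); p=(np.array(o["tcp_pos"]),np.array(o["orientation"]))
    f=r.grab_frame(n)
    if name: cv2.imwrite("pics/"+name,f["color"][:,:,::-1])
    return f,p
def rows(p,target,yaw_x=None):
    """tool-frame shift in cm to target, and turn about tool z (deg) so tool x points at yaw_x (mod 180), for the pose before turning"""
    R=Ro.from_rotvec(p[1]).as_matrix()
    s=R.T@(np.array(target)-p[0])*100
    t=None
    if yaw_x is not None:
        v=R.T@np.array([np.cos(yaw_x),np.sin(yaw_x),0]); t=np.degrees(np.arctan2(v[1],v[0])); t=(t+90)%180-90
    return s,t,R
E
python3 - <<'E'
from h import *
f,p=snap("top")
c=np.array([[613,232],[716,213],[357,300],[458,298],[70,211],[175,212]])*[220/800,120/436]+[165,140]
P=cast(f,c,.042)
for i in (0,2,4):
    d=P[i]-P[i+1]; print(P[i],P[i+1],(P[i]+P[i+1])/2,np.linalg.norm(d),np.degrees(np.arctan2(d[1],d[0]))-90)
c=np.array([[528,135],[533,348],[265,98],[265,350]])*[220/800,120/436]+[165,140]
print(cast(f,c,.042))
s,t,R=rows(p,[.6,0,.2]); print(R)
E
```

```text
[ 0.54684826 -0.1923586   0.042     ] [ 0.56481813 -0.28581868  0.042     ] [ 0.5558332  -0.23908864  0.042     ] 0.09517196051363061 10.883625759932528
[0.48385458 0.03798104 0.042     ] [ 0.48626401 -0.05261732  0.042     ] [ 0.48505929 -0.00731814  0.042     ] 0.09063038844090048 1.5234004223786997
[0.56219611 0.29671859 0.042     ] [0.5620089  0.20250742 0.042     ] [0.56210251 0.24961301 0.042     ] 0.09421135653280832 -0.1138512581863722
[[ 0.63474589 -0.11556778  0.042     ]
 [ 0.44189962 -0.11999479  0.042     ]
 [ 0.66668694  0.12328296  0.042     ]
 [ 0.43860778  0.11964667  0.042     ]]
[[ 3.86463537e-01 -9.22304490e-01 -6.02644966e-04]
 [-9.22303671e-01 -3.86463999e-01  1.23129272e-03]
 [-1.36852738e-03  7.99719257e-05 -9.99999060e-01]]
```

Run:
```python
from h import *
o=r.get_obs();p=(np.array(o["tcp_pos"]),np.array(o["orientation"]))
s,t,R=rows(p,[.5,-.235,.25],np.radians(100.9)); print(s,t)
```

```text
[-26.46690592 -37.03175013  -1.90301228] 11.83715539533543
```

```bash
python3 -m pendant '-2.2 -3.1 -.2 0;-2.2 -3.1 -.2 0;-2.2 -3.1 -.2 0;-2.2 -3.1 -.2 0;-2.2 -3.1 -.2 0;-2.2 -3.1 -.2 0;-2.2 -3.1 -.2 0;-2.2 -3.1 -.2 0' 0; python3 -m pendant '-2.2 -3.1 -.1 0;-2.2 -3.1 -.1 0;-2.2 -3.1 -.1 0;-2.2 -3.1 0 0;0 0 0 6;0 0 0 6;0 0 0 0;0 0 0 0'
python3 - <<'E'
from h import *
f,p=snap("wrist","w1.png"); print(p,rows(p,[.5,-.235,.25],np.radians(100.9))[:2])
E
```

```text
clock: 0.87
tcp_pos: [0.4188, -0.3635, 0.2433]
orientation: [2.593, -1.763, -0.008]
contact_force: [0.8, 0.0, 1.1]
grip_width: 0.0853
clock: 1.53
tcp_pos: [0.5106, -0.2159, 0.2463]
orientation: [2.411, -2.012, -0.007]
contact_force: [0.2, 0.1, 1.1]
grip_width: 0.0855
(array([ 0.5106231 , -0.21592698,  0.2463308 ]), array([ 2.41134381, -2.01191128, -0.0065111 ])) (array([ 1.68524128,  1.38810419, -0.3661441 ]), np.float64(-0.5797968616885782))
```

View pics/w1.png

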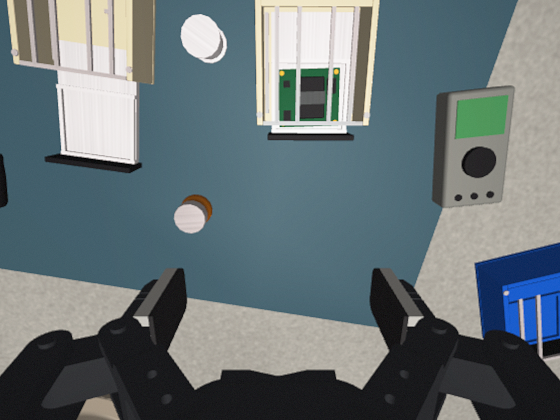

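```bash
cat >> h.py <<'E'
def plate(f,p,box,z=.042):
    x0,y0,x1,y1=box; g=f["color"][y0:y1,x0:x1].max(2)
    m=(g<45).astype(np.uint8); cs,_=cv2.findContours(m,0,cv2.CHAIN_APPROX_NONE)
    c=max(cs,key=cv2.contourArea); rc=cv2.minAreaRect(c); b=cv2.boxPoints(rc)+[x0,y0]
    b=b[np.argsort(b[:,1])]  # lower two = outer(front) edge
    L=b[2:][np.argsort(b[2:,0])]+[0,.5]
    P=cast(f,L,z,p); d=P[0]-P[1]; yaw=np.arctan2(d[1],d[0])-np.pi/2
    print("plate px",L.round(1).tolist(),"rect",np.round(rc[1],1),"len",np.linalg.norm(d).round(4),"mid",P.mean(0).round(4),"yaw",np.degrees(yaw).round(2))
    return P.mean(0),yaw
E
python3 - <<'E'
from h import *
f,p=snap("wrist")
plate(f,p,(255,127,370,150)); plate(f,p,(40,145,150,180))
E
```

```text
plate px [[268.0, 135.5], [352.0, 135.5]] rect [ 2. 84.] len 0.0892 mid [ 0.5623 -0.241   0.042 ] yaw 10.38
plate px [[139.3, 174.0], [140.4, 163.5]] rect [95.5 10.5] len 0.012 mid [ 0.4936 -0.0646  0.042 ] yaw 86.59
```

Run:
```python
from h import *
o=r.get_obs();p=(np.array(o["tcp_pos"]),np.array(o["orientation"]))
print(rows(p,[.518,-.248,.025],np.radians(100.5))[:2])
a=cv2.imread("pics/w1.png"); cv2.imwrite("pics/w1c.png",cv2.resize(a[0:150,240:390],(600,600),interpolation=cv2.INTER_CUBIC))
```

```text
(array([ 3.28666421, -0.27113883, 22.12401422]), np.float64(-0.25284022779044335))
```

View pics/w1c.png

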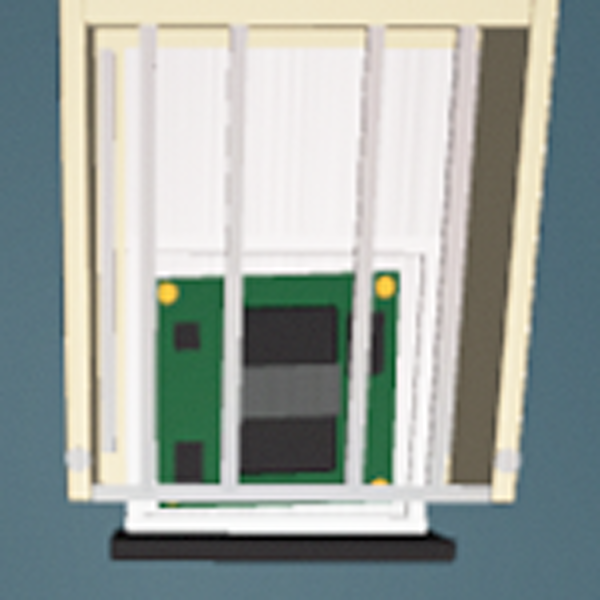

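```bash
python3 -m pendant '1.1 -.1 3.7 0;1.1 -.1 3.7 0;1.1 0 3.7 0;0 0 3.7 0;0 0 3.5 0;0 0 2.5 0;0 0 1 0;0 0 0 0' 255 30
python3 - <<'E'
from h import *
f,p=snap("wrist","w2.png"); print(p,rows(p,[.518,-.248,.025],np.radians(100.5))[:2])
E
```

```text
clock: 2.3
tcp_pos: [0.5193, -0.2602, 0.024]
orientation: [-2.415, 2.01, -0.012]
contact_force: [0.1, 0.3, 0.7]
grip_width: -0.0001
(array([ 0.51930859, -0.26023682,  0.02395617]), array([-2.41455172,  2.00958204, -0.01247917])) (array([-1.22645598, -0.09403834, -0.11126581]), np.float64(-0.038945865095513454))
```

View pics/w2.png

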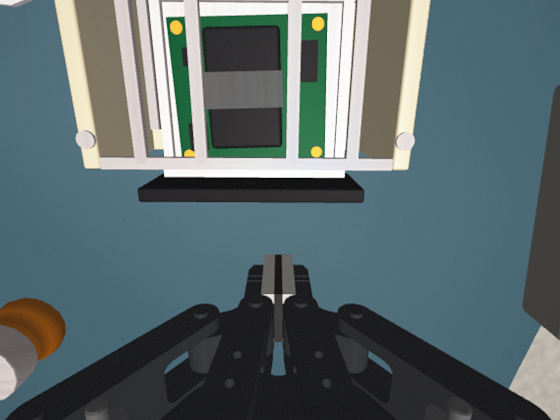

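```bash
python3 - <<'E'
from h import *
f,p=snap("wrist")
for row in (188,190,192): 
    P=cast(f,[[139,row],[363,row]],.042,p); print(row,P.round(4).tolist(),np.linalg.norm(P[0]-P[1]))
P=P.mean(0); print(rows(p,P)[0])
E
python3 - <<'E'
import cv2
a=cv2.imread("pics/w2.png"); cv2.imwrite("pics/w2c.png",cv2.resize(a[150:220,120:380],(780,210),interpolation=cv2.INTER_CUBIC)*1)
g=a.max(2); print(g[170:208,250])
E
```

```text
188 [[0.5554, -0.1968, 0.042], [0.5718, -0.2866, 0.042]] 0.09126295909867763
190 [[0.5545, -0.1968, 0.042], [0.571, -0.2868, 0.042]] 0.09144176601171722
192 [[0.5537, -0.1969, 0.042], [0.5702, -0.287, 0.042]] 0.09162127510278217
[-1.04897867 -4.50926337 -1.67924974]
[251 253 252 252 252 255 251 147   7  18  20  19  21  22  20  21  21  21
  22  35  45  48  49  47  47  49  47  46  51  47  45  38 115 135 131 131
 130 131]
```

View pics/w2c.png

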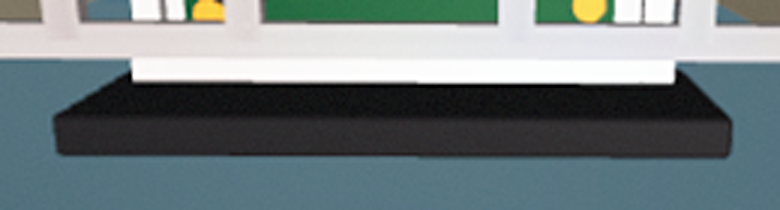

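Run:
```python
from h import *
f,p=snap("wrist")
P=cast(f,[[138.5,201.5],[364,201.5]],.042,p); print(P.round(4).tolist(),np.linalg.norm(P[0]-P[1]),np.degrees(np.arctan2(*(P[0]-P[1])[1::-1]))-90)
P=P.mean(0); print(P,rows(p,P)[0])
```

```text
[[0.5503, -0.1964, 0.042], [0.5672, -0.2891, 0.042]] 0.09425969058099606 10.369774241322204
[ 0.55874484 -0.2427572   0.042     ] [-1.05956264 -4.0556599  -1.52302282]
```

```bash
python3 -m pendant '-1.1 0 -.1 0;0 -1 0 0;0 -.7 0 0;0 -.3 0 0;0 -.2 0 0;0 -.2 0 0;0 0 0 0'; python3 -m pendant '0 -.1 0 0;0 -.1 0 0;0 -.1 0 0'
```

```text
clock: 3.03
tcp_pos: [0.5492, -0.245, 0.0366]
orientation: [-2.413, 2.005, -0.036]
contact_force: [-2.9, -0.6, 1.0]
grip_width: -0.0
clock: 3.28
tcp_pos: [0.5499, -0.2449, 0.0363]
orientation: [-2.413, 2.008, -0.031]
contact_force: [-4.3, -1.2, 3.1]
grip_width: 0.0
```

```bash
python3 -m pendant '0 1 0 0;0 0 0 0;0 0 1.2 0;0 0 0 0;0 0 0 0';python3 - <<'E'
from h import *
f,p=snap("wrist","w3.png"); print(Ro.from_rotvec(p[1]).as_matrix().round(3))
E
```

```text
clock: 3.7
tcp_pos: [0.5425, -0.2471, 0.0237]
orientation: [-2.41, 2.005, -0.04]
contact_force: [0.0, -0.0, 0.5]
grip_width: 0.0001
[[ 0.182 -0.983  0.023]
 [-0.983 -0.182 -0.012]
 [ 0.016 -0.021 -1.   ]]
```

View pics/w3.png

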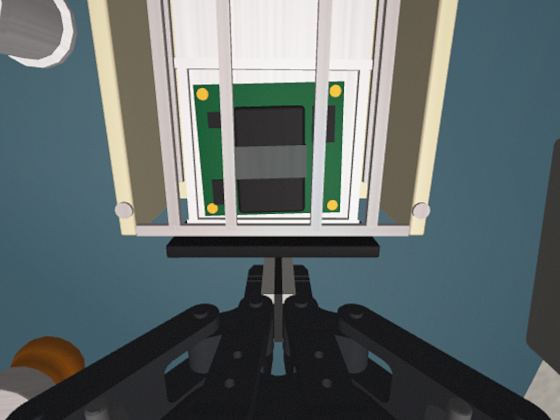

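```bash
python3 -m pendant '0 -.4 0 0;0 -.2 0 0;0 -.2 0 0;0 -.2 0 0'; python3 -m pendant '0 -.2 0 0;0 -.2 0 0;0 -.2 0 0'
```

```text
clock: 4.08
tcp_pos: [0.5505, -0.2453, 0.0231]
orientation: [-2.412, 2.008, -0.033]
contact_force: [-3.1, -0.8, 3.2]
grip_width: 0.0001
clock: 4.33
tcp_pos: [0.5548, -0.2446, 0.0231]
orientation: [2.413, -2.011, 0.028]
contact_force: [-6.0, -1.5, 4.6]
grip_width: 0.0001
```

```bash
python3 -m pendant '0 -.2 0 0;0 -.2 0 0;0 -.1 0 0'; python3 -m pendant '0 -.1 0 0;0 -.1 0 0'
```

```text
clock: 4.58
tcp_pos: [0.5563, -0.2444, 0.0227]
orientation: [2.408, -2.009, 0.019]
contact_force: [-3.6, -0.2, 3.1]
grip_width: -0.0001
clock: 4.75
tcp_pos: [0.5563, -0.2445, 0.0226]
orientation: [2.405, -2.009, 0.014]
contact_force: [-6.1, 0.1, 3.2]
grip_width: -0.0002
```

```bash
python3 -m pendant '0 -.3 0 0;0 -.3 0 0'; python3 -m pendant '0 -.4 0 0;0 -.4 0 0'
```

```text
clock: 4.92
tcp_pos: [0.5562, -0.2446, 0.0219]
orientation: [2.397, -2.007, -0.001]
contact_force: [-10.3, -0.6, 7.8]
grip_width: 0.0002
clock: 5.08
tcp_pos: [0.556, -0.2449, 0.021]
orientation: [2.386, -2.004, -0.019]
contact_force: [-12.8, -0.8, 9.6]
grip_width: -0.0
```

```bash
python3 -m pendant '0 1 0 0;0 2 0 0;0 3 0 0;0 3 0 0;0 2 0 0;0 0 0 0;0 0 0 0;0 0 0 0'
python3 - <<'E'
from h import *
f,p=snap("wrist","w4.png"); print(Ro.from_rotvec(p[1]).as_matrix().round(3))
E
```

```text
clock: 5.75
tcp_pos: [0.451, -0.2636, 0.0248]
orientation: [2.397, -2.006, 0.003]
contact_force: [-0.3, 0.6, -0.1]
grip_width: -0.0002
[[ 0.176 -0.984 -0.009]
 [-0.984 -0.176 -0.013]
 [ 0.012  0.011 -1.   ]]
```

View pics/w4.png

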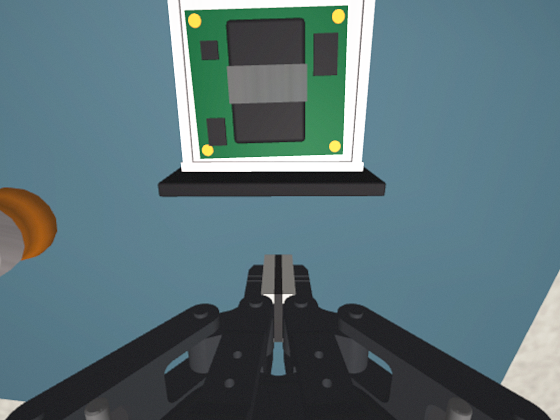

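```bash
python3 -m pendant '0 0 -3 0;0 0 -4 0;0 0 -4 0;0 -2 -2 0;0 -2 0 0;0 -2 0 0;0 0 0 0;0 0 0 0' 100
python3 - <<'E'
from h import *
f,p=snap("wrist","w5.png"); print(p,Ro.from_rotvec(p[1]).as_matrix().round(3))
E
```

```text
clock: 6.47
tcp_pos: [0.5262, -0.2464, 0.1632]
orientation: [2.414, -2.0, 0.02]
contact_force: [-0.6, -0.5, -0.6]
grip_width: 0.052
(array([ 0.52618533, -0.24639573,  0.16316104]), array([ 2.41448384, -1.99998607,  0.01964635])) [[ 0.186 -0.983  0.006]
 [-0.982 -0.186 -0.013]
 [ 0.014 -0.003 -1.   ]]
```

View pics/w5.png

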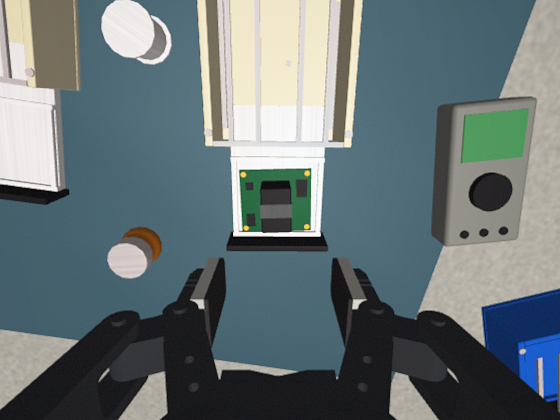

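Run:
```python
import cv2
a=cv2.imread("pics/w5.png"); cv2.imwrite("pics/w5c.png",cv2.resize(a[145:255,220:335],(690,660),interpolation=cv2.INTER_CUBIC)[:600])
```

```text
(no output)
```

View pics/w5c.png

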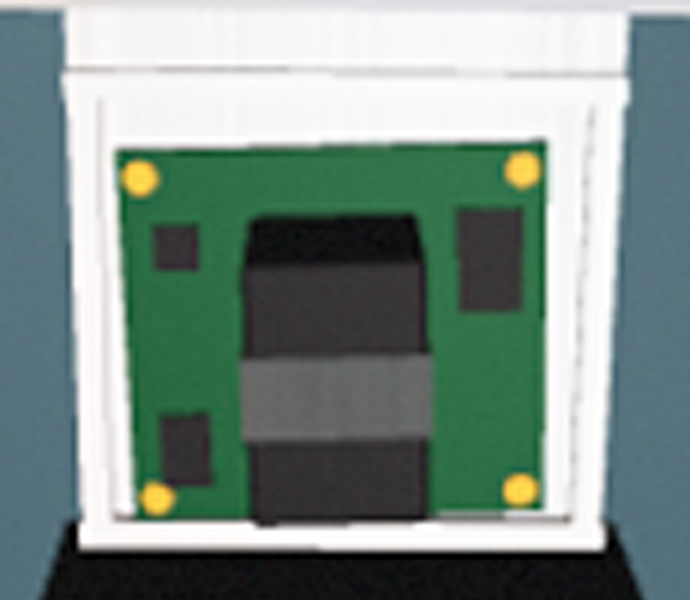

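Run:
```python
from h import *
f,p=snap("wrist")
q=lambda c: np.array(c)/6.+[220,145]
B=cast(f,q([[243,264],[424,262],[428,520],[255,523]]),.049,p)
Y=cast(f,q([[139,178],[523,169],[520,490],[157,498]]),.019,p)
for P in (B,Y):
    c=P.mean(0); l=(P[0]+P[3]-P[1]-P[2])/2; b=(P[0]+P[1]-P[2]-P[3])/2
    print(c.round(4),"y-len",np.linalg.norm(l).round(4),np.degrees(np.arctan2(l[1],l[0])).round(2)-90,"x-len",np.linalg.norm(b).round(4),np.degrees(np.arctan2(b[1],b[0])).round(2))
    print(rows(p,c,np.arctan2(l[1],l[0]))[:2])
```

```text
[ 0.5201 -0.2477  0.049 ] y-len 0.025 11.439999999999998 x-len 0.0385 12.41
(array([-0.09831512,  0.70887811, 11.41394198]), np.float64(-0.6721863646600923))
[ 0.5195 -0.2477  0.019 ] y-len 0.0584 11.959999999999994 x-len 0.0523 11.99
(array([-0.15631821,  0.77731107, 14.41319288]), np.float64(-1.1936868284495858))
```

```bash
python3 -m pendant '-.1 .7 2 -1;0 0 3 0;0 0 3 0;0 0 2 0;0 0 0 0;0 0 0 0'
python3 - <<'E'
from h import *
f,p=snap("wrist","w6.png"); print(rows(p,[.520,-.2477,.0225],np.radians(101.9))[:2],Ro.from_rotvec(p[1]).as_matrix().round(3))
E
```

```text
clock: 7.07
tcp_pos: [0.5153, -0.2495, 0.0591]
orientation: [2.429, -1.98, 0.017]
contact_force: [1.4, -0.2, -0.5]
grip_width: 0.0519
(array([-0.13608266, -0.493903  ,  3.66242575]), np.float64(-0.2755889037297834)) [[ 0.201 -0.979  0.003]
 [-0.979 -0.201 -0.013]
 [ 0.014 -0.    -1.   ]]
```

View pics/w6.png

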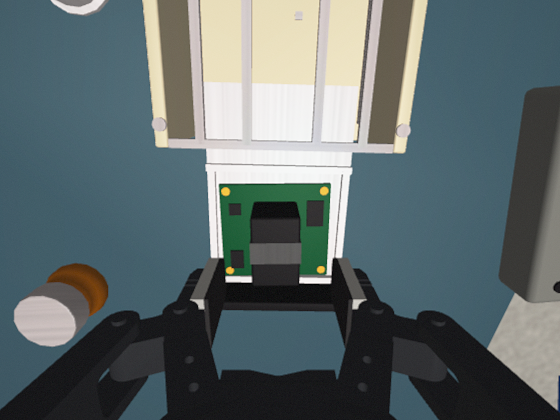

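```bash
python3 -m pendant '-.1 -.4 .5 0;0 0 0 0;0 0 1 0;0 0 1 0;0 0 .6 0;0 0 0 0;0 0 0 0'
python3 - <<'E'
from h import *
f,p=snap("wrist","w7.png"); print(rows(p,[.520,-.2477,.0225],np.radians(101.9))[:2])
E
```

```text
clock: 7.7
tcp_pos: [0.5226, -0.2495, 0.0303]
orientation: [2.43, -1.982, 0.03]
contact_force: [0.2, 0.6, -0.3]
grip_width: 0.0518
(array([-0.24365057,  0.22670853,  0.77289916]), np.float64(-0.30895473998600664))
```

View pics/w7.png

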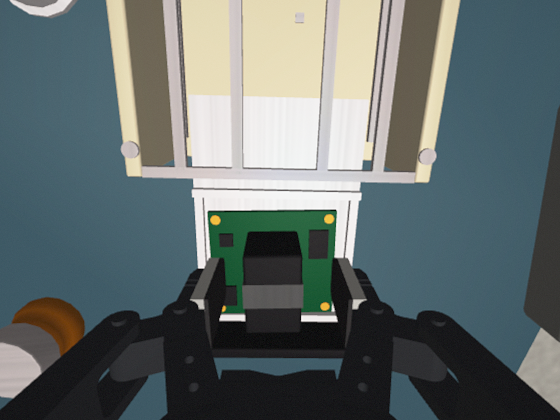

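```bash
python3 -m pendant '-.2 .2 .4 0;0 0 .3 0;0 0 .2 0;0 0 0 0'; python3 -m pendant '0 0 0 0;0 0 0 0;0 0 0 0;0 0 0 0;0 0 0 0;0 0 0 0' 255 30;  python3 - <<'E'
from h import *
f,p=snap("wrist","w8.png"); print(Ro.from_rotvec(p[1]).as_matrix().round(3))
E
```

```text
clock: 8.08
tcp_pos: [0.5202, -0.248, 0.0208]
orientation: [2.43, -1.982, 0.03]
contact_force: [-0.8, 0.6, -0.5]
grip_width: 0.0521
clock: 8.58
tcp_pos: [0.5201, -0.248, 0.0212]
orientation: [2.43, -1.982, 0.03]
contact_force: [0.8, 0.1, -0.3]
grip_width: 0.0253
[[ 0.201 -0.98   0.011]
 [-0.979 -0.201 -0.017]
 [ 0.019 -0.008 -1.   ]]
```

View pics/w8.png

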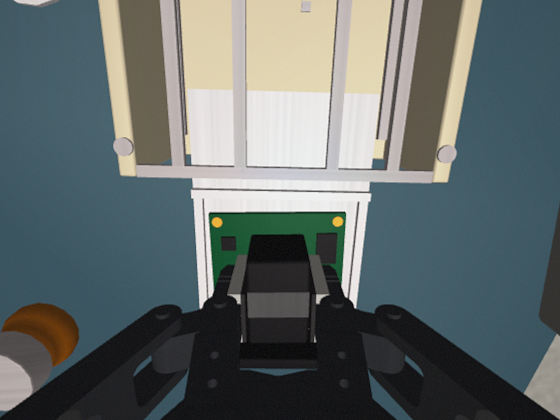

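```bash
python3 -m pendant '0 0 -.3 0;0 0 -.5 0;0 0 -1 0;0 0 -2 0;0 0 -3 0;0 0 -3 0;0 0 -2 0;0 0 0 0' - 40
python3 - <<'E'
from h import *
f,p=snap("wrist","w9.png"); print(Ro.from_rotvec(p[1]).as_matrix().round(3))
f,p=snap("side","s9.png");a=cv2.imread("pics/s9.png"); cv2.imwrite("pics/s9c.png",cv2.resize(a[130:300,220:380],(564,600),interpolation=cv2.INTER_CUBIC))
E
```

```text
clock: 9.3
tcp_pos: [0.5173, -0.2453, 0.1467]
orientation: [2.429, -1.981, 0.025]
contact_force: [0.7, -0.2, -2.1]
grip_width: 0.0254
[[ 0.201 -0.98   0.008]
 [-0.979 -0.201 -0.015]
 [ 0.017 -0.005 -1.   ]]
```

View pics/w9.png

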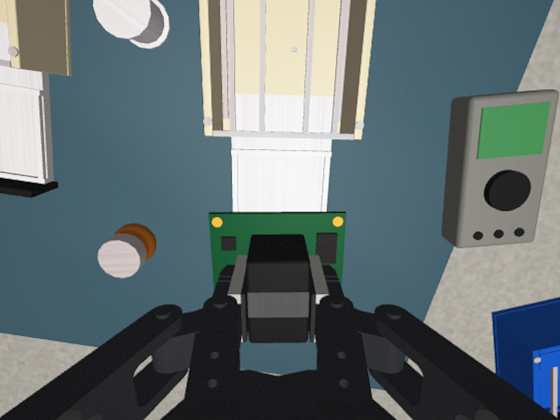

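View pics/s9c.png

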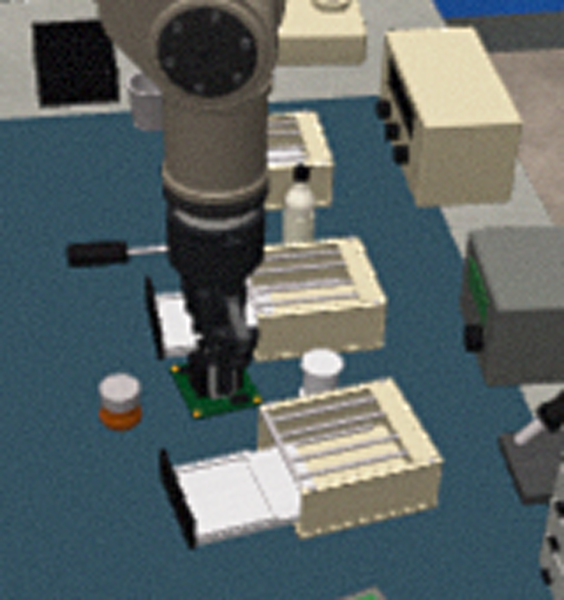

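Run:
```python
from h import *
o=r.get_obs();p=(np.array(o["tcp_pos"]),np.array(o["orientation"]))
print(rows(p,[.45,-.01,.19],np.radians(91.5))[:2])
```

```text
(array([-24.247105  ,   1.70044969,  -5.0282284 ]), np.float64(10.112242228637797))
```

```bash
python3 -m pendant '-1 .2 -1 0;-2 .3 -1.5 0;-3.5 .3 -1.5 0;-3.5 .3 -.5 0;-3.5 .3 0 0;-3.5 .3 0 0;-3 0 0 0;-2 0 0 0'; python3 -m pendant '0 0 0 3;0 0 0 4;0 0 0 3;0 0 0 0'
python3 - <<'E'
from h import *
f,p=snap("wrist","w10.png"); print(rows(p,[.45,-.01,.19],np.radians(91.5))[:2],Ro.from_rotvec(p[1]).as_matrix().round(3))
E
```

```text
clock: 10.07
tcp_pos: [0.4451, -0.0297, 0.1769]
orientation: [2.407, -1.988, -0.003]
contact_force: [1.1, 0.0, -0.1]
grip_width: 0.0256
clock: 10.4
tcp_pos: [0.4388, -0.0226, 0.1717]
orientation: [2.226, -2.18, -0.015]
contact_force: [0.1, -0.0, -0.8]
grip_width: 0.025
(array([-1.21739536, -1.10264769, -1.87634572]), np.float64(-0.3187826726051526)) [[ 0.021 -0.999 -0.025]
 [-1.    -0.021 -0.012]
 [ 0.012  0.026 -1.   ]]
```

View pics/w10.png

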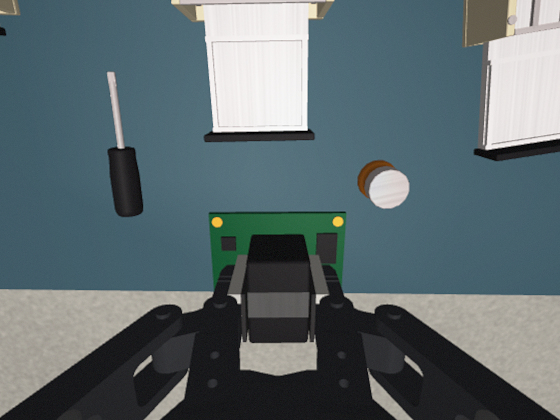

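Run:
```python
import cv2
a=cv2.imread("pics/w10.png"); cv2.imwrite("pics/w10c.png",cv2.resize(a[30:145,198:322],(620,575),interpolation=cv2.INTER_CUBIC))
```

```text
(no output)
```

View pics/w10c.png

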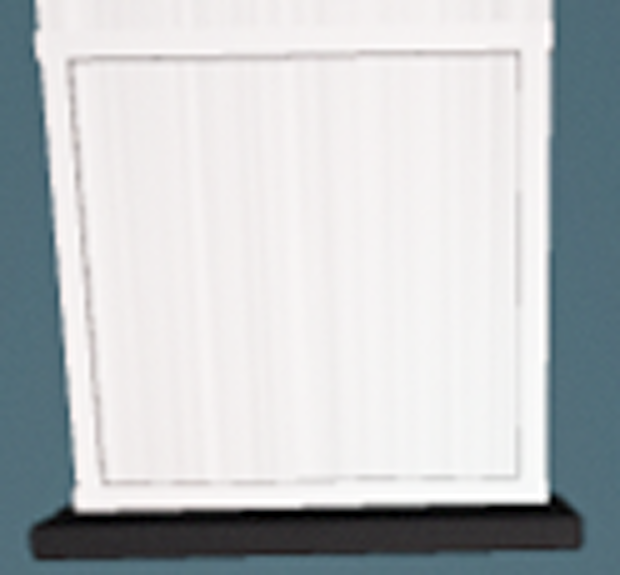

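Run:
```python
from h import *
f,p=snap("wrist")
q=lambda c: np.array(c)/5.+[198,30]-.0
for z in (.016,.020):
    P=cast(f,q([[69,60],[518,52],[517,476],[104,486]]),z,p)
    c=P.mean(0); l=(P[0]+P[3]-P[1]-P[2])/2; b=(P[0]+P[1]-P[2]-P[3])/2
    print(c.round(4),"y-len",np.linalg.norm(l).round(4),np.degrees(np.arctan2(l[1],l[0])).round(2)-90,"x-len",np.linalg.norm(b).round(4),np.degrees(np.arctan2(b[1],b[0])).round(2))
P=cast(f,q([[32,556],[582,545]]),.042,p); d=P[0]-P[1]; print(P.mean(0),np.linalg.norm(d),np.degrees(np.arctan2(d[1],d[0]))-90)
# board in hand: pads tops
o=(p[0],p[1]); print(p[0])
```

```text
[ 0.5285 -0.0058  0.016 ] y-len 0.0745 2.5400000000000063 x-len 0.0686 2.67
[ 0.5284 -0.006   0.02  ] y-len 0.0735 2.5400000000000063 x-len 0.0677 2.67
[ 0.48536571 -0.00799837  0.042     ] 0.09175751347091225 2.4421632073471358
[ 0.43858857 -0.02268856  0.17154337]
```

Run:
```python
from h import *
f,p=snap("wrist")
g=f["color"].astype(int); m=((g[...,0]>170)&(g[...,1]>140)&(g[...,2]<110)).astype(np.uint8); m[:200]=0;m[250:]=0
n,_,st,ce=cv2.connectedComponentsWithStats(m); ce=ce[1:][st[1:,4]>20]; print(ce)
P=cast({k:f[k] for k in f if k!='color'},ce,0,(np.zeros(3),np.zeros(3))) if 0 else None
H=f["hand_eye"]; d=np.c_[(ce[:,0]-f["cx"])/f["fx"],(ce[:,1]-f["cy"])/f["fy"],np.ones(len(ce))]@H[:3,:3].T
for zt in (0,.0022,.005): print(zt,H[:3,3]+d*((zt-H[2,3])/d[:,2])[:,None])
print(rows(p,[.5285,-.006,.1],np.radians(92.5))[:2])
```

```text
[[216.60493827 221.64197531]
 [337.44444444 221.16049383]]
0 [[-0.0288502  -0.02587088  0.        ]
 [ 0.02885815 -0.02618953  0.        ]]
0.0022 [[-0.02929989 -0.02504627  0.0022    ]
 [ 0.02929379 -0.02536982  0.0022    ]]
0.005 [[-0.02987223 -0.02399677  0.005     ]
 [ 0.02984823 -0.02432654  0.005     ]]
(array([-1.56254892, -9.17119882,  6.93535588]), np.float64(-1.1547442741103282))
```

```bash
python3 -m pendant '-.4 -1.5 .5 -1;-.4 -2 1 0;-.4 -2 1.5 0;-.3 -2 1.5 0;0 -1.2 1 0;0 0 0 0;0 0 0 0'
python3 - <<'E'
from h import *
f,p=snap("wrist","w11.png"); print(rows(p,[.5293,-.006,.0222],np.radians(92.5))[:2],Ro.from_rotvec(p[1]).as_matrix().round(3))
E
```

```text
clock: 11.13
tcp_pos: [0.5273, -0.0078, 0.1105]
orientation: [2.252, -2.152, -0.015]
contact_force: [-0.2, 0.2, -1.6]
grip_width: 0.0255
(array([-0.27212492, -0.44592845,  8.82161074]), np.float64(0.10089871789932658)) [[ 0.046 -0.999 -0.026]
 [-0.999 -0.045 -0.013]
 [ 0.012  0.026 -1.   ]]
```

View pics/w11.png

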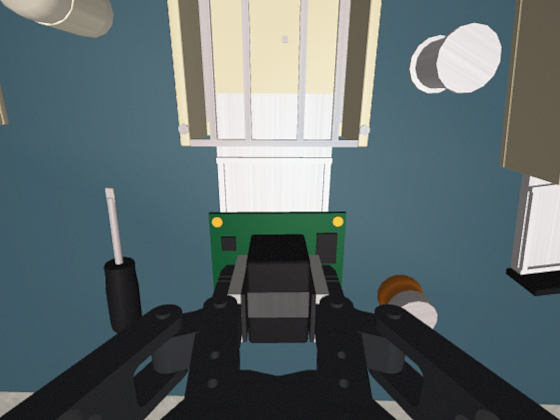

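```bash
python3 -m pendant '-.2 -.4 1 0;0 0 2 0;0 0 2 0;0 0 1.5 0;0 0 .5 0;0 0 0 0;0 0 0 0'
python3 - <<'E'
from h import *
f,p=snap("wrist","w12.png"); print(rows(p,[.5293,-.006,.0222],np.radians(92.5))[:2],Ro.from_rotvec(p[1]).as_matrix().round(3))
E
```

```text
clock: 11.77
tcp_pos: [0.5289, -0.0076, 0.0403]
orientation: [2.254, -2.154, -0.009]
contact_force: [0.4, -1.0, -1.5]
grip_width: 0.0255
(array([-0.1852596 , -0.08421587,  1.80712856]), np.float64(0.08239938610770992)) [[ 0.045 -0.999 -0.02 ]
 [-0.999 -0.045 -0.013]
 [ 0.012  0.021 -1.   ]]
```

View pics/w12.png

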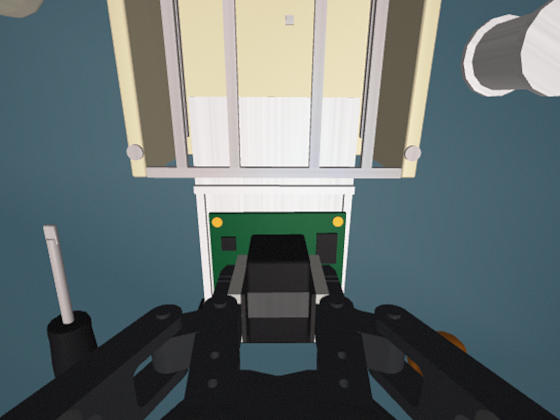

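```bash
python3 -m pendant '-.2 -.1 .4 0;0 0 .4 0;0 0 .2 0;0 0 0 0;0 0 0 0'
python3 - <<'E'
from h import *
f,p=snap("wrist","w13.png"); print(rows(p,[.5293,-.006,.0222],np.radians(92.5))[:2],Ro.from_rotvec(p[1]).as_matrix().round(3))
a=cv2.imread("pics/w13.png"); cv2.imwrite("pics/w13c.png",cv2.resize(a[160:330,180:370],(670,600),interpolation=cv2.INTER_CUBIC))
E
```

```text
clock: 12.23
tcp_pos: [0.5322, -0.0053, 0.0326]
orientation: [2.257, -2.158, -0.002]
contact_force: [0.7, -0.4, -1.2]
grip_width: 0.0251
(array([0.04278207, 0.27712909, 1.04480072]), np.float64(0.07885647342348534)) [[ 0.045 -0.999 -0.014]
 [-0.999 -0.045 -0.013]
 [ 0.012  0.015 -1.   ]]
```

View pics/w13c.png

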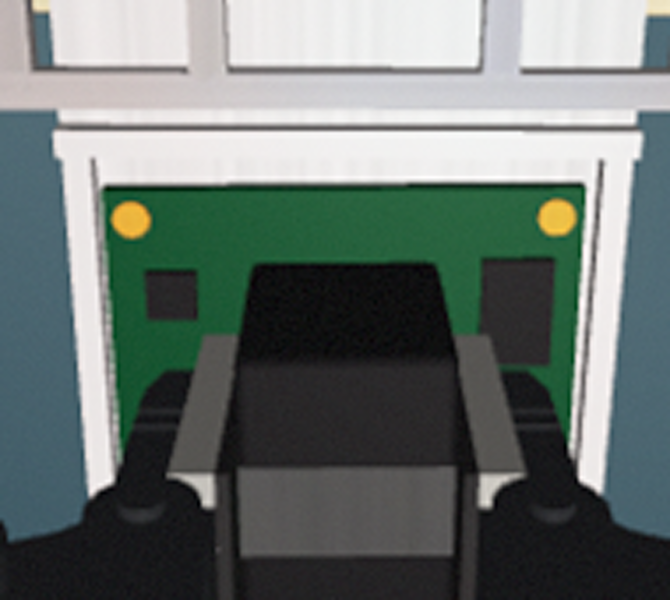

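```bash
python3 -m pendant '0 .2 .2 0;0 0 .2 0;0 0 .1 0;0 0 0 0'
python3 - <<'E'
from h import *
f,p=snap("wrist","w14.png"); print(rows(p,[.5293,-.006,.0222],np.radians(92.5))[:2],Ro.from_rotvec(p[1]).as_matrix().round(3))
E
```

```text
clock: 12.62
tcp_pos: [0.5301, -0.0055, 0.0275]
orientation: [2.257, -2.158, -0.001]
contact_force: [-0.4, 0.3, -1.2]
grip_width: 0.0252
(array([0.03897765, 0.07571973, 0.53341733]), np.float64(0.07551016159524693)) [[ 0.045 -0.999 -0.013]
 [-0.999 -0.045 -0.013]
 [ 0.012  0.014 -1.   ]]
```

```bash
python3 -m pendant '0 0 .2 0;0 0 .2 0;0 0 0 0'; python3 -m pendant '0 0 .1 0;0 0 .1 0;0 0 0 0'; python3 -m pendant '0 0 .1 0;0 0 .1 0;0 0 0 0'
python3 - <<'E'
from h import *
f,p=snap("wrist","w15.png"); print(rows(p,[.5293,-.006,.0222],np.radians(92.5))[:2],Ro.from_rotvec(p[1]).as_matrix().round(3))
a=cv2.imread("pics/w15.png"); cv2.imwrite("pics/w15c.png",cv2.resize(a[160:330,180:370],(670,600),interpolation=cv2.INTER_CUBIC))
E
```

```text
clock: 12.92
tcp_pos: [0.5302, -0.0056, 0.0233]
orientation: [2.257, -2.158, -0.001]
contact_force: [-0.1, -0.2, -2.2]
grip_width: 0.0253
clock: 13.17
tcp_pos: [0.5304, -0.0056, 0.0215]
orientation: [2.257, -2.158, -0.001]
contact_force: [-0.0, -1.2, 1.6]
grip_width: 0.0255
clock: 13.42
tcp_pos: [0.5324, -0.0056, 0.0216]
orientation: [2.259, -2.161, 0.004]
contact_force: [1.2, -1.1, -1.5]
grip_width: 0.0249
(array([ 0.03084637,  0.30793425, -0.05421915]), np.float64(0.038904396831867416)) [[ 0.044 -0.999 -0.009]
 [-0.999 -0.044 -0.013]
 [ 0.013  0.01  -1.   ]]
```

View pics/w15c.png

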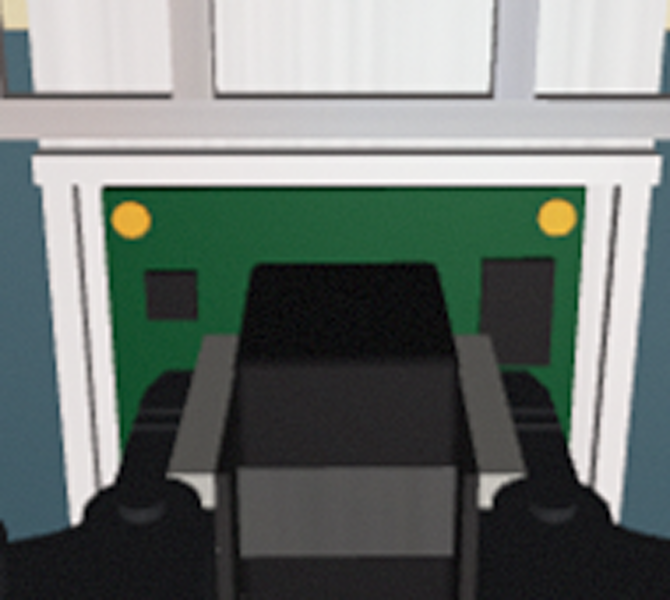

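```bash
python3 -m pendant '0 .2 0 0;0 0 0 0'; python3 -m pendant '0 0 .1 0;0 0 0 0'; python3 -m pendant '0 0 .1 0;0 0 0 0'
python3 - <<'E'
from h import *
f,p=snap("wrist","w16.png"); print(rows(p,[.5293,-.006,.0222],np.radians(92.5))[:2],Ro.from_rotvec(p[1]).as_matrix().round(3))
E
```

```text
clock: 13.63
tcp_pos: [0.5302, -0.0056, 0.0214]
orientation: [2.259, -2.161, 0.004]
contact_force: [-0.6, 0.5, 0.6]
grip_width: 0.0254
clock: 13.8
tcp_pos: [0.5308, -0.0056, 0.0213]
orientation: [2.26, -2.162, 0.006]
contact_force: [0.2, -0.3, -0.7]
grip_width: 0.0254
clock: 13.97
tcp_pos: [0.5315, -0.0055, 0.0212]
orientation: [2.26, -2.163, 0.007]
contact_force: [-1.3, 0.2, -0.0]
grip_width: 0.0253
(array([ 0.03690266,  0.22655962, -0.09400409]), np.float64(0.021349405730973103)) [[ 0.044 -0.999 -0.006]
 [-0.999 -0.044 -0.013]
 [ 0.013  0.006 -1.   ]]
```

```bash
python3 -m pendant '0 .3 0 0;0 0 0 0;0 0 .2 0;0 0 0 0'; python3 -m pendant '0 0 .2 0;0 0 .2 0;0 0 0 0'
python3 - <<'E'
from h import *
f,p=snap("wrist","w16.png"); print(rows(p,[.5293,-.006,.0222],np.radians(92.5))[:2],Ro.from_rotvec(p[1]).as_matrix().round(3))
f,p=snap("side","s16.png");a=cv2.imread("pics/s16.png"); cv2.imwrite("pics/s16c.png",cv2.resize(a[180:260,240:340],(750,600),interpolation=cv2.INTER_CUBIC))
E
```

```text
clock: 14.35
tcp_pos: [0.5308, -0.0054, 0.0212]
orientation: [2.263, -2.165, 0.013]
contact_force: [0.5, -0.7, -1.3]
grip_width: 0.0251
clock: 14.6
tcp_pos: [0.5349, -0.0053, 0.0213]
orientation: [2.266, -2.17, 0.022]
contact_force: [-1.1, 0.2, -1.5]
grip_width: 0.025
(array([ 0.04642814,  0.56517103, -0.08917721]), np.float64(-0.022375711547283572)) [[ 0.043 -0.999  0.007]
 [-0.999 -0.043 -0.013]
 [ 0.013 -0.007 -1.   ]]
```

View pics/s16c.png

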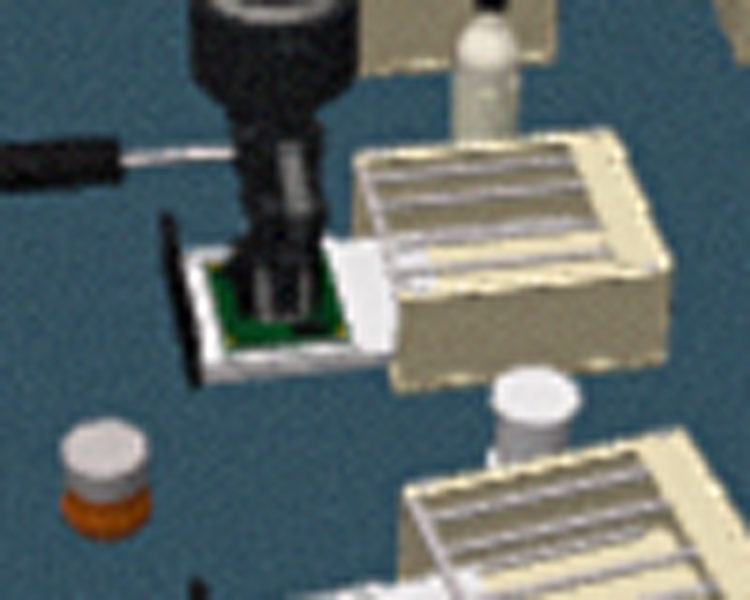

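View pics/w16.png

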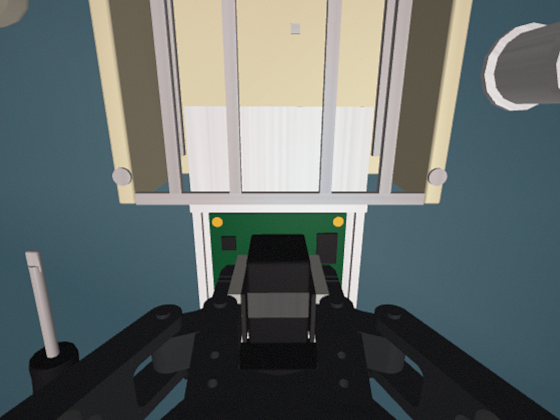

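```bash
python3 -m pendant '0 .3 0 0;0 0 0 0;0 .1 0 0;0 0 0 0'
python3 - <<'E'
from h import *
f,p=snap("wrist","w17.png"); print(rows(p,[.5293,-.006,.0222],np.radians(92.5))[:2],Ro.from_rotvec(p[1]).as_matrix().round(3))
a=cv2.imread("pics/w17.png"); cv2.imwrite("pics/w17c.png",cv2.resize(a[160:330,180:370],(670,600),interpolation=cv2.INTER_CUBIC))
E
```

```text
clock: 15.03
tcp_pos: [0.531, -0.0055, 0.0209]
orientation: [2.266, -2.171, 0.022]
contact_force: [-1.4, -0.5, 4.9]
grip_width: 0.0252
(array([ 0.0490221 ,  0.17109387, -0.13264529]), np.float64(-0.04111737999636489)) [[ 0.043 -0.999  0.007]
 [-0.999 -0.043 -0.012]
 [ 0.013 -0.007 -1.   ]]
```

View pics/w17c.png

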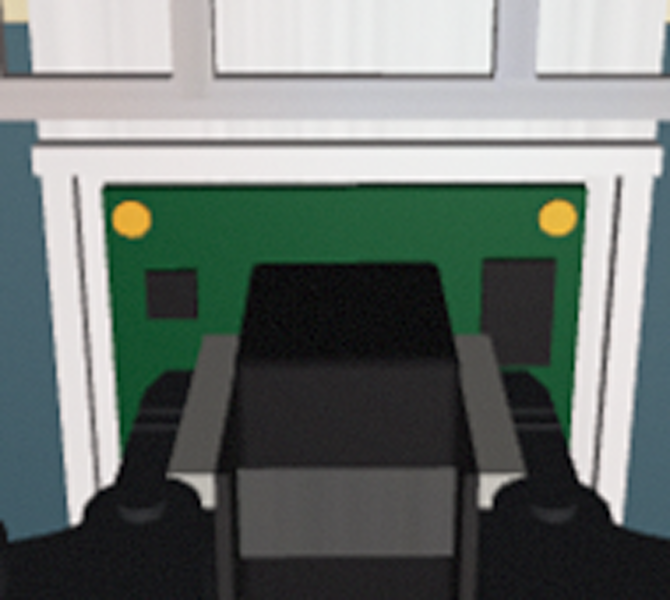

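```bash
python3 -m pendant '0 0 0 0;0 0 0 0;0 0 0 0;0 0 0 0' 100; python3 -m pendant '0 0 -1 0;0 0 -2 0;0 0 -3 0;0 1 -3 0;0 2 -1 0;0 3 0 0;0 2 0 0;0 0 0 0';python3 - <<'E'
from h import *
f,p=snap("wrist","w18.png"); print(Ro.from_rotvec(p[1]).as_matrix().round(3))
E
```

```text
clock: 15.42
tcp_pos: [0.5288, -0.0056, 0.019]
orientation: [2.264, -2.168, 0.017]
contact_force: [0.6, -0.7, 0.1]
grip_width: 0.0519
clock: 16.08
tcp_pos: [0.4456, -0.0073, 0.1264]
orientation: [2.264, -2.166, 0.015]
contact_force: [0.5, 0.3, -0.4]
grip_width: 0.052
[[ 0.044 -0.999  0.001]
 [-0.999 -0.044 -0.013]
 [ 0.013 -0.001 -1.   ]]
```

View pics/w18.png

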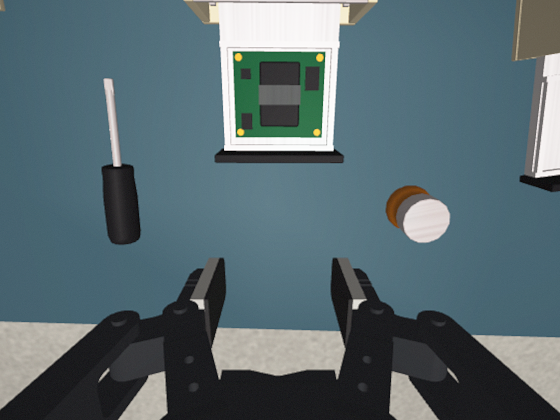

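```bash
python3 -m pendant '.2 0 1 0;0 0 2 0;0 0 3 0;0 0 2.5 0;0 0 1.3 0;0 0 0 0;0 0 0 0;0 0 0 0' 255
python3 - <<'E'
from h import *
f,p=snap("wrist","w19.png"); print(Ro.from_rotvec(p[1]).as_matrix().round(3)); print(rows(p,[.4854,-.008,.025],np.radians(92.5))[:2])
E
```

```text
clock: 16.8
tcp_pos: [0.4576, -0.01, 0.0237]
orientation: [-2.269, 2.171, -0.025]
contact_force: [0.9, 0.0, 1.3]
grip_width: 0.0002
[[ 0.044 -0.999  0.012]
 [-0.999 -0.044 -0.01 ]
 [ 0.011 -0.012 -1.   ]]
(array([-0.08056222, -2.78580207, -0.10094757]), np.float64(0.031592313644978276))
```

View pics/w19.png

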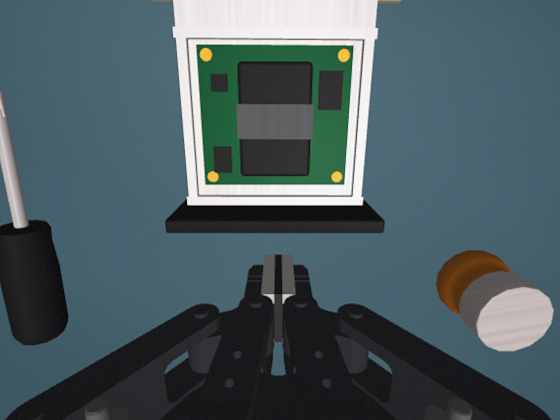

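```bash
python3 -m pendant '0 -.6 0 0;0 -.4 0 0;0 -.3 0 0;0 -.2 0 0;0 -.3 0 0;0 -.4 0 0'; python3 -m pendant '0 -.5 0 0;0 -.5 0 0;0 -.5 0 0;0 -.5 0 0'
```

```text
clock: 17.35
tcp_pos: [0.4811, -0.0092, 0.0268]
orientation: [-2.269, 2.172, -0.026]
contact_force: [-3.6, -0.3, 0.6]
grip_width: -0.0002
clock: 17.68
tcp_pos: [0.5008, -0.0084, 0.0268]
orientation: [2.268, -2.171, 0.023]
contact_force: [-3.5, 0.2, 1.6]
grip_width: -0.0001
```

```bash
python3 -m pendant '0 -.5 0.05 0;0 -.5 0.05 0;0 -.5 0 0;0 -.5 0 0;0 -.5 0 0;0 -.5 0 0'; python3 -m pendant '0 -.4 0 0;0 -.4 0 0;0 -.3 0 0;0 -.2 0 0'
```

```text
clock: 18.18
tcp_pos: [0.534, -0.0072, 0.026]
orientation: [2.267, -2.17, 0.022]
contact_force: [-4.0, -0.3, 2.0]
grip_width: -0.0001
clock: 18.52
tcp_pos: [0.5492, -0.0066, 0.026]
orientation: [2.267, -2.171, 0.023]
contact_force: [-3.5, 0.1, 1.4]
grip_width: -0.0001
```

```bash
python3 -m pendant '0 -.2 0 0;0 -.2 0 0;0 -.2 0 0;0 -.2 0 0'; python3 -m pendant '0 -.2 0 0;0 -.2 0 0;0 -.2 0 0;0 -.2 0 0';python3 -m pendant '0 -.2 0 0;0 -.2 0 0;0 -.2 0 0'
```

```text
clock: 18.85
tcp_pos: [0.5577, -0.0063, 0.026]
orientation: [2.267, -2.171, 0.022]
contact_force: [-5.0, 0.2, 1.5]
grip_width: -0.0001
clock: 19.18
tcp_pos: [0.5626, -0.0062, 0.0256]
orientation: [2.262, -2.166, 0.015]
contact_force: [-11.9, 0.3, 8.2]
grip_width: 0.0002
clock: 19.43
tcp_pos: [0.5624, -0.0064, 0.0248]
orientation: [2.255, -2.159, 0.002]
contact_force: [-10.0, 0.4, 7.3]
grip_width: -0.0
```

```bash
python3 -m pendant '0 -.4 0 0;0 .3 0 0;0 .5 0 0;0 1 0 0;0 1 0 0;0 1 0 0;0 .5 0 0;0 0 0 0'
python3 - <<'E'
from h import *
f,p=snap("wrist","w20.png"); print(Ro.from_rotvec(p[1]).as_matrix().round(3))
E
```

```text
clock: 20.1
tcp_pos: [0.5201, -0.0083, 0.0261]
orientation: [2.255, -2.16, 0.004]
contact_force: [0.1, 0.4, 0.5]
grip_width: -0.0001
[[ 0.043 -0.999 -0.011]
 [-0.999 -0.043 -0.015]
 [ 0.015  0.012 -1.   ]]
```

View pics/w20.png

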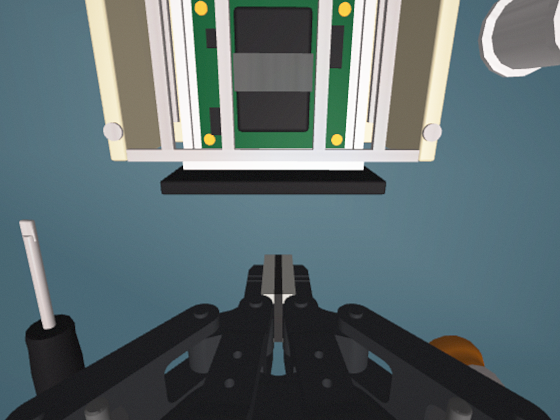

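```bash
python3 -m pendant '0 2 0 0;0 2 -2 0;0 2 -3 0;0 0 -3 0;0 0 -3 0;0 0 -1 0;0 0 0 0;0 0 0 0'
python3 - <<'E'
from h import *
o=r.get_obs();p=(np.array(o["tcp_pos"]),np.array(o["orientation"]))
print(rows(p,[.440,-.264,.15],np.radians(100.4))[:2])
E
```

```text
clock: 20.82
tcp_pos: [0.4623, -0.0085, 0.1523]
orientation: [2.26, -2.163, 0.01]
contact_force: [0.2, -0.2, 0.2]
grip_width: 0.0
(array([25.42631049,  3.34735504,  0.60388179]), np.float64(-7.896419146552773))
```

```bash
python3 -m pendant '2 .4 0 0;3.5 .4 0 0;3.5 .4 0 0;3.5 .4 0 0;3.5 .4 0 0;3.5 .4 0 0;2.5 .2 0 0;1 0 0 0'; python3 -m pendant '0 0 0 -4;0 0 0 -4;0 0 0 0;0 0 0 0'
python3 - <<'E'
from h import *
f,p=snap("wrist","w21.png"); print(rows(p,[.440,-.264,.025],np.radians(100.4))[:2],Ro.from_rotvec(p[1]).as_matrix().round(3))
E
```

```text
clock: 21.48
tcp_pos: [0.4469, -0.2441, 0.1467]
orientation: [2.272, -2.148, -0.001]
contact_force: [-0.2, -0.8, 0.4]
grip_width: 0.0002
clock: 21.82
tcp_pos: [0.4453, -0.2461, 0.1417]
orientation: [2.413, -1.986, -0.012]
contact_force: [-0.0, 0.1, 0.1]
grip_width: 0.0001
(array([ 1.60066095,  0.65219284, 11.69057196]), np.float64(0.6941582404985525)) [[ 0.193 -0.981 -0.017]
 [-0.981 -0.192 -0.008]
 [ 0.005  0.018 -1.   ]]
```

View pics/w21.png

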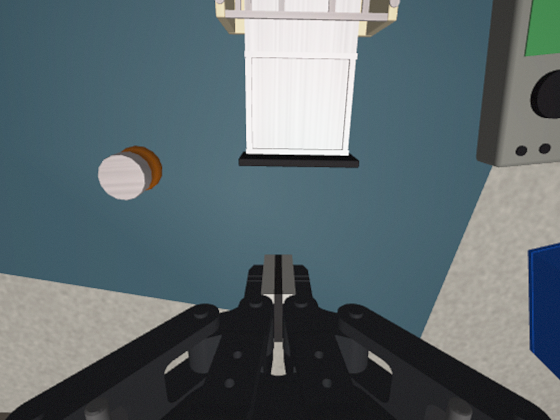

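```bash
python3 -m pendant '.7 .2 1 .5;.7 .2 2 0;0 0 3 0;0 0 3 0;0 0 2 0;0 0 .5 0;0 0 0 0;0 0 0 0'
python3 - <<'E'
from h import *
f,p=snap("wrist","w22.png"); print(rows(p,[.480,-.257,.025],np.radians(100.4))[:2],Ro.from_rotvec(p[1]).as_matrix().round(3))
E
```

```text
clock: 22.53
tcp_pos: [0.4443, -0.2606, 0.0197]
orientation: [2.4, -2.003, -0.008]
contact_force: [-0.4, 0.2, 0.9]
grip_width: 0.0001
(array([ 0.28661981, -3.56888446, -0.58258802]), np.float64(-0.10819619959193005)) [[ 0.179 -0.984 -0.014]
 [-0.984 -0.179 -0.009]
 [ 0.006  0.015 -1.   ]]
```

View pics/w22.png

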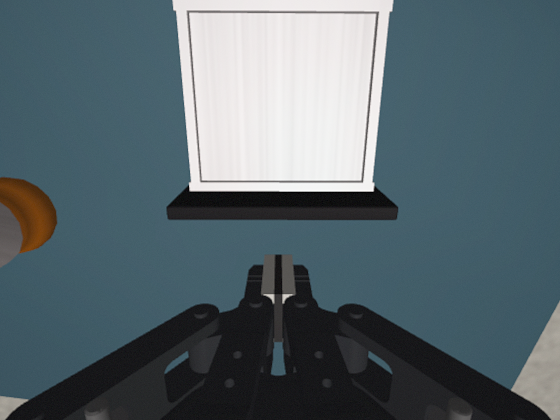

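```bash
python3 -m pendant '.2 -.6 -.4 0;0 -.6 0 0;0 -.4 0 0;0 -.3 0 0;0 -.3 0 0;0 -.3 0 0;0 -.4 0 0;0 -.4 0 0'; python3 -m pendant '0 -.5 0 0;0 -.5 0 0;0 -.5 0 0;0 -.5 0 0'
```

```text
clock: 23.25
tcp_pos: [0.4805, -0.2584, 0.0288]
orientation: [2.396, -2.005, -0.001]
contact_force: [-3.9, -0.2, 2.8]
grip_width: -0.0
clock: 23.58
tcp_pos: [0.5005, -0.2549, 0.0285]
orientation: [2.394, -2.005, -0.004]
contact_force: [-3.0, -0.8, 3.3]
grip_width: 0.0001
```

```bash
python3 -m pendant '0 -.5 .1 0;0 -.5 .1 0;0 -.5 0.1 0;0 -.5 0 0;0 -.4 0 0;0 -.4 0 0;0 -.3 0 0;0 -.2 0 0'
```

```text
clock: 24.25
tcp_pos: [0.5373, -0.2485, 0.0243]
orientation: [2.394, -2.005, -0.004]
contact_force: [-2.8, -0.4, 2.3]
grip_width: -0.0002
```

```bash
python3 -m pendant '0 -.2 0 0;0 -.2 0 0;0 -.2 0 0;0 -.2 0 0'
```

```text
clock: 24.58
tcp_pos: [0.5459, -0.247, 0.0243]
orientation: [2.394, -2.005, -0.004]
contact_force: [-2.8, -0.9, 3.0]
grip_width: -0.0001
```

```bash
python3 -m pendant '0 -.2 0 0;0 -.2 0 0;0 -.2 0 0;0 -.2 0 0'; python3 -m pendant '0 -.2 0 0;0 -.2 0 0;0 -.2 0 0'; python3 -m pendant '0 -.3 0 0;0 -.3 0 0'
```

```text
clock: 24.92
tcp_pos: [0.5541, -0.2455, 0.0242]
orientation: [2.394, -2.005, -0.005]
contact_force: [-4.5, -0.4, 3.3]
grip_width: 0.0004
clock: 25.17
tcp_pos: [0.5562, -0.2452, 0.0236]
orientation: [2.388, -2.003, -0.015]
contact_force: [-9.2, -0.2, 6.6]
grip_width: -0.0
clock: 25.33
tcp_pos: [0.556, -0.2453, 0.0227]
orientation: [2.38, -2.001, -0.03]
contact_force: [-12.0, -0.6, 8.8]
grip_width: 0.0002
```

At the stop (x 0.5562, as before). Release, then back off and up.

```bash
python3 -m pendant '0 .3 0 0;0 .5 0 0;0 1 0 0;0 1 0 0;0 1.5 0 0;0 1.5 0 0;0 1 -1 0;0 0 -2 0'; python3 -m pendant '0 1 -3 0;0 1 -4 0;0 1 -4 0;0 0 -4 0;0 0 -2 0;0 0 0 0;0 0 0 0;0 0 0 0'
python3 - <<'E'
from h import *
f,p=snap("wrist","w23.png")
f,p=snap("top","t23.png");a=cv2.imread("pics/t23.png"); cv2.imwrite("pics/t23c.png",cv2.resize(a[140:260,165:385],(800,436),interpolation=cv2.INTER_CUBIC))
f,p=snap("side","s23.png");a=cv2.imread("pics/s23.png"); cv2.imwrite("pics/s23c.png",cv2.resize(a[130:300,220:380],(564,600),interpolation=cv2.INTER_CUBIC))
E
```

```text
clock: 26.0
tcp_pos: [0.487, -0.2546, 0.0525]
orientation: [2.387, -2.0, -0.027]
contact_force: [-0.5, 0.1, -0.4]
grip_width: 0.0
clock: 26.67
tcp_pos: [0.4596, -0.2586, 0.2348]
orientation: [2.392, -2.005, -0.007]
contact_force: [-0.8, -0.4, 0.2]
grip_width: -0.0001
```

View pics/w23.png

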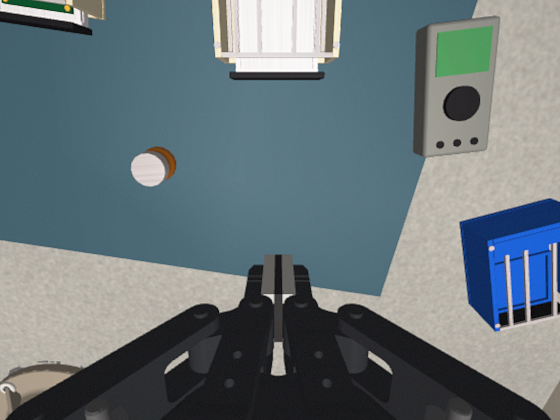

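View pics/t23c.png

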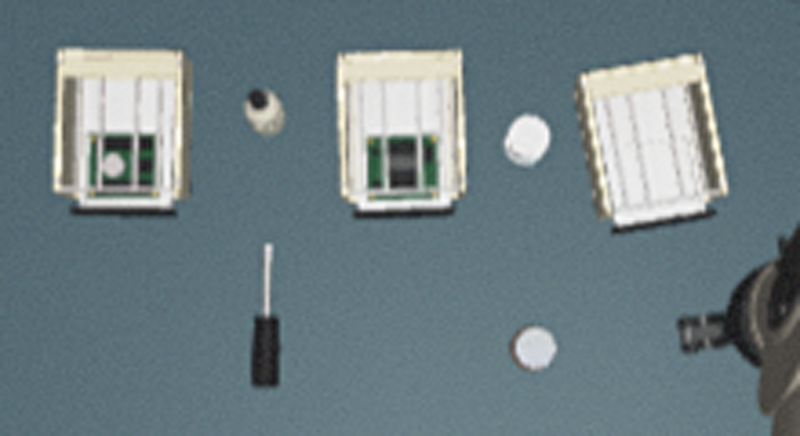

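View pics/s23c.png

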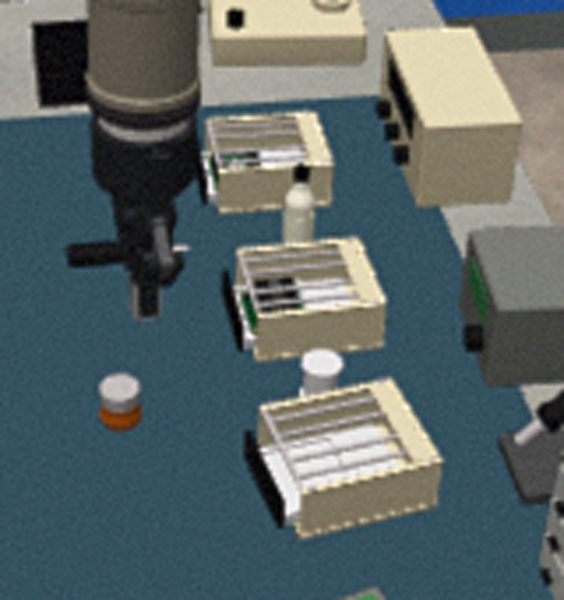

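All three trays are caught: the plates in the top crop are at rows ~212 (C), ~212 (B) and ~222 (A). The tall-block board lies in dock B, tray A is empty, and the bystanders are where they were.

Run:
```python
import cv2
a=cv2.imread("pics/top0.png").astype(int);b=cv2.imread("pics/t23.png").astype(int)
import numpy as np
d=(abs(a-b).max(2)>60).astype(np.uint8)
n,_,st,_=cv2.connectedComponentsWithStats(d)
print([s.tolist() for s in st[1:] if s[4]>6])
from bench import r
r.hand_in()
```

```text
[[266, 177, 20, 18, 297], [333, 179, 23, 21, 294], [393, 193, 2, 5, 7], [263, 197, 27, 26, 632], [400, 197, 9, 7, 32], [376, 198, 15, 34, 226], [393, 204, 9, 18, 55], [419, 204, 18, 32, 94], [360, 214, 18, 28, 156], [384, 223, 15, 22, 147], [423, 232, 16, 25, 204], [374, 249, 4, 4, 8], [377, 254, 3, 8, 9], [375, 269, 5, 6, 12], [348, 276, 78, 144, 3244], [535, 292, 25, 46, 914], [486, 294, 48, 32, 764], [271, 375, 18, 15, 104], [254, 380, 17, 18, 129], [238, 383, 12, 25, 137], [292, 387, 4, 5, 12], [297, 388, 10, 11, 56], [263, 391, 19, 23, 151], [245, 401, 6, 3, 9], [308, 401, 39, 19, 367], [239, 406, 10, 14, 63], [486, 407, 21, 13, 113]]
the job is handed in; nothing more can be done
```

The job is done and handed in: the tall-block board now sits in the pocket of dock_b, and trays A and B are both pushed in and caught.

I pressed tray A to release it, lifted the board by its block, and set it down in tray B. There the force reading showed the floor taking load before I opened the fingers. I then pressed tray B in, and the empty tray A after it. The clock read about 27 s at the end, and the highest contact force I read was about 15 N.

**Last checks:**
- **Trays:** the final wrist, top and side pictures show all three trays caught, with dock C unchanged.
- **Board:** it lay flat in the pocket right after release. The final pictures still show it in dock B, and tray A is empty.
- **Bystanders:** comparing the first and last top pictures shows changes only at docks A and B, the arm, and the area around the arm and meter. The arm covers part of that area. I read the changes by the meter as the arm, since it was never approached, but I did not measure it.

**Not clean:**
- The tool drifted up to about 2° off vertical, and the commanded shifts often overshot by a few millimetres.
- The first press on tray A rode about 12 mm high, so I backed off and repeated it lower.
- Settling the board in tray B slid it a few millimetres toward the far rim, and may have nudged the tray slightly. I moved it back before letting go.

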